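# Twist, raise and relock the telescoping work prop

## Robot

A 6-joint arm with a two-finger parallel gripper is mounted at the origin on the work surface. World frame = base frame: x ahead of the robot, y to its left, z up, the work surface at z = 0. Lengths are in mm, angles in rad, forces in N, time in s.
With the tool pointing down it reaches from about 375 to 925 mm from the base axis. Payload 5.7 kg.
Tool frame: the origin (TCP) lies at the very end of the fingers, on their centre line; the grasp point (between the pads) lies 19 mm behind it; z points along the fingers, y is the direction in which the jaws open and shut (so a half turn about z gives the same grasp; the last joint's range is limited). The gripper opens to 85 mm and grips with 20 to 120 N. Pads are 22 mm wide; open, the fingers measure 114 mm over their backs; the gripper's body (76 mm by 85 mm) begins 54 mm behind the grasp point. The pads swing forward as they close: fully open they stand 13 mm farther back than shut.
Start: joints at [-1.454, 0.359, 1.51, -0, 1.272, -0.115], TCP at [137.825, -583.924, 231.267] pointing down, gripper open.
Joint ranges: [-2.97, 2.97], [-1.01, 2.36], [0.21, 2.38], [-0.96, 4.11], [0.2, 2.71], [-2.98, 2.98]. Speed limits (rad/s): [2.39, 2.39, 3.14, 3.14, 3.14, 3.14].

## Interface

Orientations are given as a 3x3 rotation matrix whose columns are the frame's x, y, z axes.
In Python, from rig import get_state, eyes, env gives the robot as it stands. The module is installed in compiled form; this text tells all that it offers.
- The arm moves only by the tool carry_out, never from a script. Its argument "moves" is a list of rows, each an object with "linear": the shift along the tool's x, y, z in cm, a list of three; "twist": the turn, a rotation vector about the tool's x, y, z in rad, a list of three; "fingers": the opening, from 0 (shut) to 1 (fully open). A call has exactly 10 rows; each row is the pose to reach, as a shift and turn from the pose commanded when the call began, along the tool's axes at that moment; what a row does not reach only later rows make up. A row lasts 1/10 s, in which the tool goes at most 50 mm and 8.59 degrees, less where a joint would pass 70% of its speed; a pose out of reach is approached as far as the arm can. A call with a gripper value outside its range is refused whole. The fingers move at their own pace and stop on an object; "force" is the grip in N (left out, the last holds). Time passes only in rows, so rows that repeat a pose let the fingers close, or fill a call up. It gives the time, the measured TCP pose, the force and the opening at its end, in the units of the state.
- get_state(): the state, without advancing time (a new reading comes with each control period).
- eyes.read_camera(name): name is "scene" or "top" or "wrist"; returns the picture (384x512x3 uint8, blue, green, red); there is no depth.
- eyes.calibration(name): a dict with "vfov" (degrees; the focal length in pixels is half the picture's height over the tangent of half this angle, whatever the lens; pixels are square), "cx", "cy" (the principal point, pixels), "extrinsics" (4x4, takes a point from camera to world coordinates); the wrist camera has in their place "tool_from_camera" (4x4, takes a point from camera to tool coordinates, whose origin is the TCP and whose axes are the flange's). Camera axes: x right, y up, looking along -z (the intrinsics and any distortion apply to the point x, -y, -z); pixel columns grow to the right and rows downward; lengths in mm; the calibration is good to about 2 mm. The wrist camera is an equidistant fisheye: a pixel r from the principal point sees the ray r / f radians off the axis. A picture is of the moment at which its call begins: read the wrist's pose just before it. calibration takes no time and is no camera call.
- env.sign_off(): hands the job in, once; it reports no verdict.
The state is a dict: "time": time; "joints": joint angles; "joint_velocities": joint speeds; "tau": joint torques, N m; "ee_pos": TCP position; "tcp_rot": TCP orientation; "ft_force": force on the tool from outside, world axes, zero at the start; "moment": the same for the moment, N m; "gripper_width": finger opening in mm.
Only numpy, scipy, OpenCV 4.12 (cv2) and the standard library are available. Lean on these libraries where they do the work, as an engineer would, in place of code of your own. Each camera call takes 0.05 s, during which the arm holds its last target. There are 200 camera calls.

## Task

The telescoping work prop screwed to the bench is locked with its peg in the lower notch. Twist its sliding post to swing the peg out, raise the post, feel for the upper notch and twist the peg back fully into it, then let go so that the lock alone holds the post up. Work gently: do not force the peg or the post against the stand, do not let the post drop, and do not push the other things on the bench about.

Things in the scene. Friction and masses are not known exactly. Their poses are not given: they have to be found in the camera images.
- prop_stand: Fixed steel stand of the prop, screwed to the bench. Origin: underside centre of its 120 x 110 x 8 mm base plate, on the axis of the post; z up. An upright channel holds the post; beside the channel's slot, on the stand's -y side, stands an upright plate with two notches open towards +y. Forces above 45 N between post and stand damage it
- channel_top (a point): On the post's axis, at the top of the channel, 128 mm above the bench. The channel is 42 mm square outside and 34 mm inside, open along its full height towards the stand's +x by a slot 26 mm wide, out of which the peg sticks. Axes as the stand's
- lower_notch (a point): Mouth of the lower notch: in the stand's frame x 34.5, y -1, z 45.5 mm. The notched plate spans x 31 to 38, y -34 to -1 mm, its edge at y = -1 facing the slot; notches are 20 mm deep towards -y. The lower one spans z 39 to 52 mm. Axes as the stand's
- edge_mid (a point): Point on the plate's edge, 105 mm above the bench: middle of the range of the upper notch. That notch, 11 mm tall, is in a piece set higher or lower each time: its middle is 90 to 120 mm up, not reported, to be felt or seen. The edge below it is straight: a peg lightly pressed on it slides up and swings in when level within 1.5 mm. The plate ends 30 mm above the notch's middle
- post: Sliding post, 0.16 to 0.26 kg: round tube 30 mm thick, 2 mm loose all round in the channel, wooden head. Origin: centre of its underside, 8 mm above the bench at the start; z up. Its peg points along +x. Turned anticlockwise from above it unlocks, clockwise it locks. Nothing holds it up while the peg is out of a notch; in the upper notch the peg rests on the notch's floor
- peg_tip (a point): Outer end of the square steel peg, 8 x 8 mm, 48 mm from the post's axis, 37 mm above its origin. Angle = yaw of post minus yaw of stand: -0.38 to -0.30 rad at the start; peg clear of the plate above +0.10, stopped by the slot's side at about +0.40; fully in a notch below -0.30 (end about -0.40). It touches the plate 35 mm from the axis
- head_grip (a point): Middle of the post's wooden head block, on its axis, 167 mm above its origin (175 mm above the bench at the start). The block is 50 mm along the post's x, 20 mm along its y (grip across this) and 30 mm tall; on it at both x ends stand 14 mm high horns. Axes as the post's
- wrench: Bystander: chrome wrench lying near the stand, 170 mm
- screwdriver: Bystander: screwdriver lying near the stand, 180 mm
- jar: Bystander: glass jar with lid, 68 mm in diameter, 90 mm tall, near the stand; origin at its underside
- drill_case: Bystander: black drill case lying flat, 200 x 270 x 80 mm
- clamp: Bystander: lever clamp lying flat, 200 mm long
- can: Bystander: steel can, 72 mm in diameter, 100 mm tall
- bar: Bystander: square aluminium tube, 340 x 25 x 25 mm, at the far side of the bench; the prop is to carry such stock later
- tape: Bystander: tape measure, 65 x 62 x 34 mm
Not all that is in view belongs to the job. What is meant by the post is not purple or yellow, and is the smaller of those in its own colour.

How it is judged (in metres and radians):
On the way, in this order (a step that is already met when the one before it is completed fails the run):
1. the peg is twisted out of the lower notch, clear of the notched plate (y of peg_tip in the frame of prop_stand above 0.003 m and z of peg_tip in the frame of prop_stand below 0.06 m), for 0.05 s.
2. the post is raised with the peg clear, to the height range of the upper notch (y of peg_tip in the frame of prop_stand above 0.001 m and z of peg_tip in the frame of prop_stand above 0.076 m), for 0.05 s.
At the end, for the whole second after the job is handed in: The post is let go and at rest with its peg in the upper notch: in the stand's frame the peg's tip is at y below -8 mm (at least 7 mm past the plate's edge) and between z = 84 and 123 mm, and no finger touches the post (y of peg_tip in the frame of prop_stand below -0.008 m and z of peg_tip in the frame of prop_stand between 0.084 and 0.123 m and linear speed of post below 0.02 m/s and angular speed of post below 0.2 rad/s and contact force between the fingers and post below 0.1 N).
It fails at once if the post or its peg is forced against the stand with more than 45 N (contact force between post and prop_stand above 45 N).
It fails at once if the post is dropped or jerked: it moves faster than 0.5 m/s (linear speed of post above 0.5 m/s).
It fails at once if another thing on the bench is pushed more than 20 mm or tipped over (distance of any of wrench, screwdriver, jar, drill_case, clamp, can, bar, tape from where it was at the start of the episode above 0.02 m or angle between any of jar, can's own z axis and vertical above 0.4 rad).
It also fails if it takes over 67 s, if anything falls off the work surface, if the arm or the gripper's body presses on something with over 40 N, if the wrist force passes 120 N, or if a joint passes its speed limit or range.

## Working session

There is one attempt and no reset: what is moved stays moved. The work goes in short steps, Python scripts to look and compute and a tool call to move; the robot and the scene stay as the last step left them, time stands still between calls to the robot, and variables do not carry over. Pictures are saved under pics/ and viewed, about 8 in all and at most 12, crops included, and the job is handed in when it is done.

Besides the shell and the picture viewer there is one more tool, called after "Request:" as name(argument=value, ...), one argument or row to a line, values as JSON. carry_out: Moves the arm, as the interface text tells. Its arguments: {"type":"object","properties":{"moves":{"type":"array","items":{"type":"object","properties":{"linear":{"type":"array","items":{"type":"number"}},"twist":{"type":"array","items":{"type":"number"}},"fingers":{"type":"number"}}}},"force":{"type":"number"}},"required":["moves"]}

```bash
mkdir -p pics; cat > h.py <<'E'
import numpy as np, cv2
from rig import get_state, eyes, env
def ray(name,u,v,st=None):
    c=eyes.calibration(name); f=192/np.tan(np.radians(c['vfov'])/2)
    d=np.array([(u-c['cx'])/f,-(v-c['cy'])/f,-1.0])
    if name=='wrist':
        x,y=u-c['cx'],v-c['cy']; r=np.hypot(x,y); t=r/f
        d=np.array([np.sin(t)*x/max(r,1e-9),-np.sin(t)*y/max(r,1e-9),-np.cos(t)])
        T=np.array(c['tool_from_camera']); W=np.eye(4); W[:3,:3]=st['tcp_rot']; W[:3,3]=st['ee_pos']; T=W@T
    else: T=np.array(c['extrinsics'])
    d=T[:3,:3]@d; return T[:3,3],d/np.linalg.norm(d)
def onz(name,u,v,z,st=None):
    o,d=ray(name,u,v,st); return o+d*(z-o[2])/d[2]
def proj(name,p,st=None):
    c=eyes.calibration(name); f=192/np.tan(np.radians(c['vfov'])/2)
    T=np.array(c['tool_from_camera'] if name=='wrist' else c['extrinsics'])
    if name=='wrist':
        W=np.eye(4); W[:3,:3]=st['tcp_rot']; W[:3,3]=st['ee_pos']; T=W@T
    q=np.linalg.inv(T)@np.append(p,1); x,y,z=q[0],-q[1],-q[2]
    if name=='wrist':
        r=np.hypot(x,y); t=np.arctan2(r,z); return c['cx']+f*t*x/r,c['cy']+f*t*y/r
    return c['cx']+f*x/z,c['cy']+f*y/z
E
python3 - <<'E'
from h import *
s=get_state(); print(s)
a=[eyes.read_camera(n) for n in('scene','top')]
for n,i in zip(('scene','top'),a): cv2.imwrite(f'pics/{n}0.png',i); print(n,eyes.calibration(n))
w=eyes.read_camera('wrist'); cv2.imwrite('pics/wrist0.png',w);print(eyes.calibration('wrist'))
cv2.imwrite('pics/v1.png',cv2.resize(np.vstack([a[0],a[1]]),(800,1200))[:600]); cv2.imwrite('pics/v2.png',cv2.resize(a[1],(800,600)))
E
```

```text
{'time': 0.0, 'joints': array([-1.45411233e+00,  3.59485234e-01,  1.51147151e+00, -1.10548021e-05,
        1.27246992e+00, -1.15105327e-01]), 'joint_velocities': array([-7.56266096e-04,  9.14819707e-04,  3.38491970e-06,  2.11548602e-04,
       -1.07203402e-03, -1.43246445e-03]), 'tau': array([-3.83176357e-04, -5.27608323e+01, -2.78617555e+01, -3.81566142e-04,
        1.32760100e-02,  7.97042645e-06]), 'ee_pos': array([ 137.73619037, -583.26655577,  230.45047166]), 'tcp_rot': array([[ 9.73256185e-01,  2.29722330e-01, -2.24008886e-04],
       [ 2.29722352e-01, -9.73254503e-01,  1.82030787e-03],
       [ 2.00147709e-04, -1.82308574e-03, -9.99998318e-01]]), 'ft_force': array([ 0.09962615, -0.73630906, -0.21440696]), 'moment': array([ 0.01306143,  0.04714339, -0.06313577]), 'gripper_width': 85.41278748995322}
scene {'vfov': 57.77472667600736, 'cx': 259.89140157835953, 'cy': 199.12232141615365, 'extrinsics': array([[-7.81881134e-01, -3.96703437e-01,  4.80924397e-01,
         1.16024287e+03],
       [ 6.23389732e-01, -4.89006247e-01,  6.10129603e-01,
         7.18517048e+02],
       [-6.865
[... 337 characters left out ...]
],
       [-9.99874220e-01,  6.90271073e-03, -1.42792532e-02,
        -2.45989582e+01],
       [-1.30426612e-02,  1.54399328e-01,  9.87922434e-01,
         1.52988846e+03],
       [ 0.00000000e+00,  0.00000000e+00,  0.00000000e+00,
         1.00000000e+00]])}
{'vfov': 65.70646984690485, 'cx': 253.6082277135056, 'cy': 191.51305573821418, 'tool_from_camera': array([[-9.95255676e-05,  9.59037666e-01,  2.83278563e-01,
         7.22590329e+01],
       [ 9.99999778e-01, -9.09970157e-05,  6.59404329e-04,
        -3.25275626e-01],
       [ 6.58171093e-04,  2.83278566e-01, -9.59037445e-01,
        -1.42622662e+02],
       [ 0.00000000e+00,  0.00000000e+00,  0.00000000e+00,
         1.00000000e+00]])}
```

View pics/v1.png

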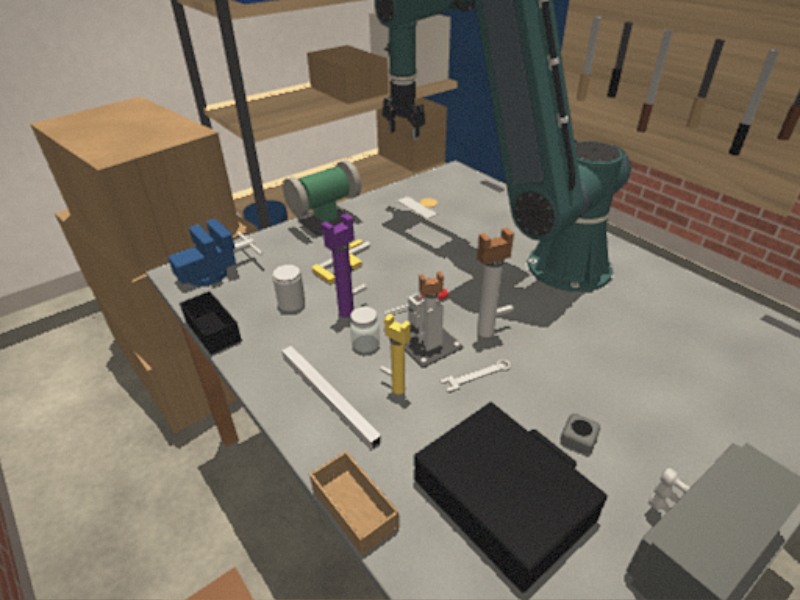

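View pics/v2.png

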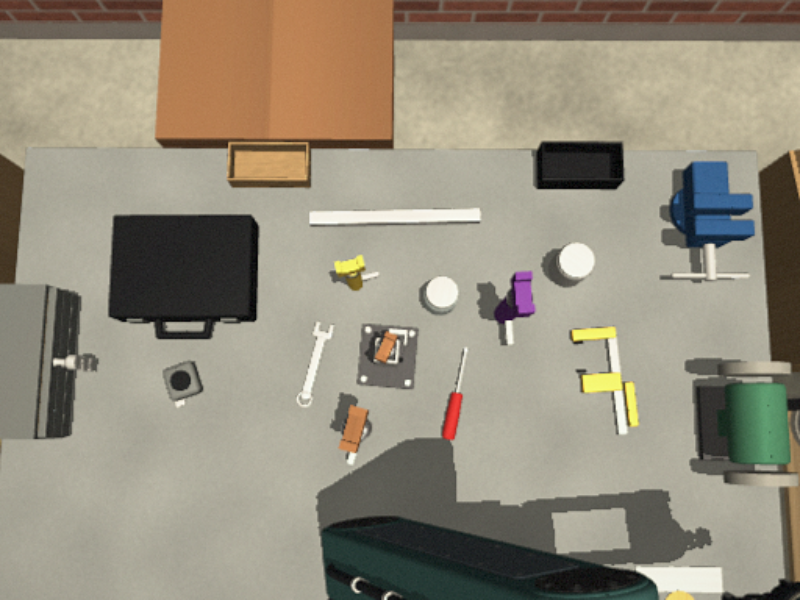

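Candidates (800x600 views): brown-headed post in the stand (top 387,347; scene 430,287), larger brown post standing loose (top 355,428), yellow (350,270) and purple (520,290) decoys. I choose the small brown one, which is in the stand. I'll check that in a close crop.

```bash
python3 - <<'E'
from h import *
t=cv2.imread('pics/top0.png')[195:265,215:285]; s=cv2.imread('pics/scene0.png')[165:240,235:310]
cv2.imwrite('pics/v3.png',np.hstack([cv2.resize(t,(400,400),interpolation=cv2.INTER_CUBIC),cv2.resize(s,(400,400),interpolation=cv2.INTER_CUBIC)]))
im=cv2.imread('pics/top0.png'); hsv=cv2.cvtColor(im,cv2.COLOR_BGR2HSV)
m=cv2.inRange(hsv,(5,110,60),(16,255,255)); 
n,l,st,c=cv2.connectedComponentsWithStats(m)
for i in range(1,n):
    if st[i,4]>40 and 190<c[i][1]<300: 
        r=cv2.minAreaRect(np.argwhere(l==i)[:,::-1].astype(np.float32)); print(st[i],c[i],r, onz('top',*c[i],190),onz('top',*c[i],204))
E
```

```text
[240 212  15  21 151] [246.7218543 221.8013245] ((246.40003967285156, 221.7000274658203), (8.497057914733887, 18.782970428466797), 26.56505012512207) [523.92013173   2.24800146 190.        ] [522.58894923   1.96748748 204.        ]
[217 259  19  31 338] [226.05325444 274.15088757] ((226.08824157714844, 274.1470947265625), (12.369316101074219, 28.861738204956055), 14.03624439239502) [384.39993269  55.63959876 190.        ] [384.52654526  54.8012157  204.        ]
```

View pics/v3.png

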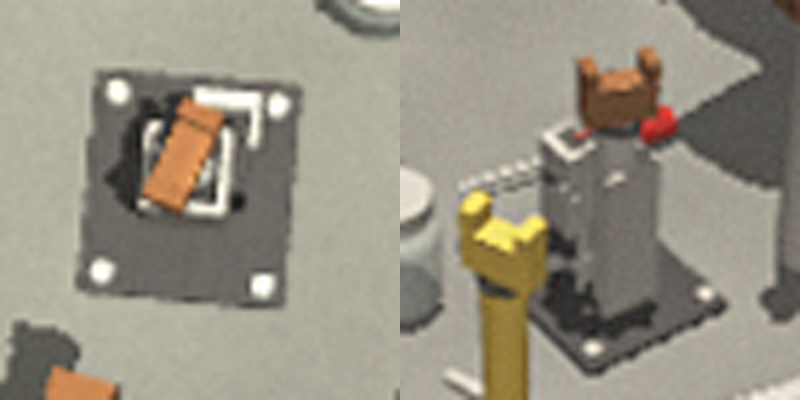

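The crop confirms it: the smaller brown head sits in the stand (crop 183,155), the notched plate is on its right (image) = stand -y, and the slot faces up (world +x). Next I'll get the stand's pose from its bolts at crop (117,91), (278,103), (263,285) and (102,270), then the height of the loose post.

```bash
python3 - <<'E'
from h import *
B=[onz('top',215+u*70/400,195+v*70/400,9)[:2] for u,v in((117,91),(278,103),(263,285),(102,270))]
B=np.array(B); print(B, B.mean(0)); 
d=(B[0]-B[1])+(B[3]-B[2]); print('yaw',np.arctan2(-d[0],d[1])); d=(B[0]-B[3])+(B[1]-B[2]); print(np.arctan2(d[1],d[0]))
# loose post head height: triangulate top (226,272) & scene (495/800*512, 245*.64)
for a,b in (((226,272),(316.5,157)),((246.5,221),(276,183))):
    o1,d1=ray('top',*a);o2,d2=ray('scene',*b)
    k=np.linalg.lstsq(np.c_[d1,-d2],o2-o1,rcond=None)[0]; print(o1+k[0]*d1,o2+k[1]*d2)
s=get_state(); R=s['tcp_rot']; print(R.T@(np.array([523,2,330])-s['ee_pos']))
E
```

```text
[[574.30187925  40.69990842]
 [568.47965589 -45.6996765 ]
 [471.31518187 -38.20209716]
 [478.53472883  47.38811885]] [523.15786146   1.0465634 ]
yaw -0.07568390351634599
-0.07339547472796804
[390.33189324  52.0770295  253.2045213 ] [390.30648876  52.10469387 253.20630588]
[527.0429973    3.0713792  180.02628556] [526.40685091   3.68359969 179.97732283]
[ 509.4469458  -481.42262952  -98.58215124]
```

Request:
carry_out(
  moves=[
    {"linear":[0,0,-10],"twist":[0,0,0],"fingers":1},
    {"linear":[5,-5,-10],"twist":[0,0,0.1],"fingers":1},
    {"linear":[10,-9,-10],"twist":[0,0,0.2],"fingers":1},
    {"linear":[14,-13,-10],"twist":[0,0,0.3],"fingers":1},
    {"linear":[18,-17,-10],"twist":[0,0,0.4],"fingers":1},
    {"linear":[22,-21,-10],"twist":[0,0,0.5],"fingers":1},
    {"linear":[26,-25,-10],"twist":[0,0,0.65],"fingers":1},
    {"linear":[30,-28.5,-10],"twist":[0,0,0.65],"fingers":1},
    {"linear":[33.5,-31.5,-10],"twist":[0,0,0.65],"fingers":1},
    {"linear":[37,-35,-10],"twist":[0,0,0.65],"fingers":1},
  ],
)

```text
time: 1.15
ee_pos: [376.7, -219.5, 331.1]
tcp_rot: [[0.914, -0.407, 0.0], [-0.407, -0.914, -0.0], [0.0, -0.0, -1.0]]
ft_force: [0.5, -1.1, 0.1]
gripper_width: 85.7
```

```bash
python3 - <<'E'
from h import *
s=get_state(); R=s['tcp_rot']; print(s['ee_pos'],R,s['joints']); print(R.T@(np.array([523,1,290])-s['ee_pos']))
E
```

```text
[ 376.70412143 -219.4915126   331.11631125] [[ 9.13609272e-01 -4.06593164e-01  3.11521819e-04]
 [-4.06593165e-01 -9.13609323e-01 -6.13404444e-05]
 [ 3.09549843e-04 -7.06214435e-05 -9.99999950e-01]] [-6.86402350e-01  2.86334592e-02  1.68682070e+00  1.51570056e-04
  1.42585865e+00  1.30309409e+00]
[  43.9942016  -260.92310187   41.14835849]
```

Request:
carry_out(
  moves=[
    {"linear":[0.7,-4,0],"twist":[0,0,0],"fingers":1},
    {"linear":[1.4,-8,0],"twist":[0,0,0],"fingers":1},
    {"linear":[2.1,-12,0],"twist":[0,0,0],"fingers":1},
    {"linear":[2.8,-16,0],"twist":[0,0,0],"fingers":1},
    {"linear":[3.5,-20,0],"twist":[0,0,0],"fingers":1},
    {"linear":[4,-23,0],"twist":[0,0,0],"fingers":1},
    {"linear":[4.4,-26.1,1],"twist":[0,0,0],"fingers":0.8},
    {"linear":[4.4,-26.1,4],"twist":[0,0,0],"fingers":0.8},
    {"linear":[4.4,-26.1,4.1],"twist":[0,0,0],"fingers":0.8},
    {"linear":[4.4,-26.1,4.1],"twist":[0,0,0],"fingers":0.8},
  ],
)

```text
time: 2.15
ee_pos: [521.4, -0.7, 289.7]
tcp_rot: [[0.914, -0.406, -0.003], [-0.406, -0.914, 0.0], [-0.002, 0.001, -1.0]]
ft_force: [0.0, 0.7, 0.5]
gripper_width: 68.1
```

```bash
python3 - <<'E'
from h import *
s=get_state(); w=eyes.read_camera('wrist'); cv2.imwrite('pics/w1.png',w); np.savez('w1.npz',r=s['tcp_rot'],p=s['ee_pos']); print(s['ee_pos'],s['tcp_rot'])
cv2.imwrite('pics/w1b.png',cv2.resize(w,(800,600),interpolation=cv2.INTER_CUBIC))
for p in ((523,1,204),(523,1,160),(523,1,128)): print(proj('wrist',p,s))
E
```

```text
[521.43071107  -0.73196246 289.65229944] [[ 9.13849511e-01 -4.06045138e-01 -2.53310611e-03]
 [-4.06045942e-01 -9.13852640e-01  2.11399597e-04]
 [-2.40072348e-03  8.35370037e-04 -9.99996769e-01]]
(np.float64(251.3743914587107), np.float64(195.75664475398716))
(np.float64(251.7222389951546), np.float64(181.81379147835102))
(np.float64(251.91714359435497), np.float64(174.05559696783965))
```

View pics/w1b.png

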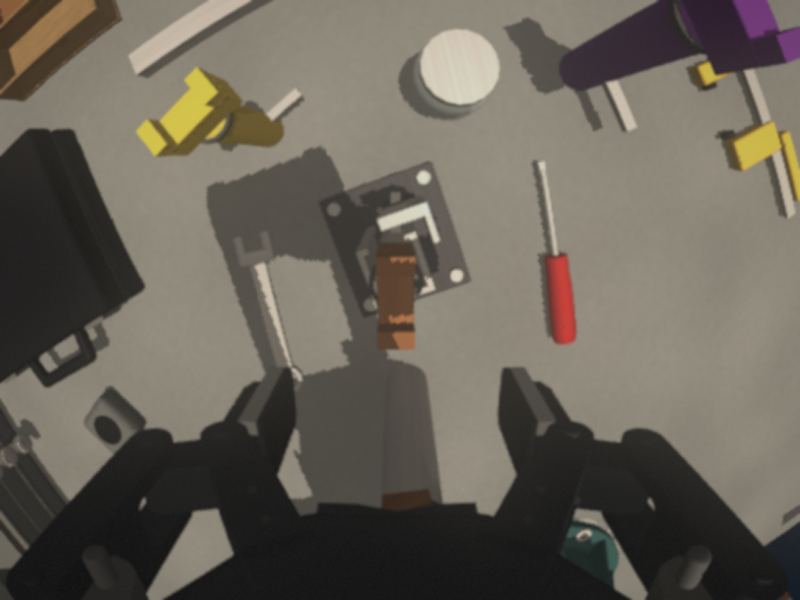

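The wrist view (800x600) shows the head at cols 378–415, rows 243–349, already parallel to the fingers. I'll turn its edges into positions.

```bash
python3 - <<'E'
from h import *
z=np.load('w1.npz'); s={'tcp_rot':z['r'],'ee_pos':z['p']}; R=z['r']
k=.64
for n,u,v,h in (('near end z204',397,349,204),('far end z204',396,258,204),('far end z160',396,243,160),('L',380,341,204),('R',414,341,204),('L2',378,300,190),('R2',415,300,190)):
    p=onz('wrist',u*k,v*k,h,s); print(n,p,'tool',R.T@(p-s['ee_pos']))
p=np.array([523,1,204]);print(R.T@(p-s['ee_pos']))
# bolts in wrist for stand centre: 424,178 / 456,275 / 334,209
for u,v in((424,178),(456,275),(334,209)): print(onz('wrist',u*k,v*k,9,s))
E
```

```text
near end z204 [500.14445309   8.76350945 204.        ] tool [-23.1024068   -0.10583189  85.70795042]
far end z204 [545.26209014 -10.71616665 204.        ] tool [26.0379672  -0.62407559 85.58954466]
far end z160 [545.37753176 -10.72805393 160.        ] tool [ 26.25392208  -0.69684316 129.58910757]
L [507.97469722  15.11339928 204.        ] tool [-18.52508903  -9.08812803  85.68945794]
R [500.67994606  -1.29992621 204.        ] tool [-18.52682961   8.87323104  85.70446655]
L2 [525.34851049   8.87526753 190.        ] tool [-8.14600471e-02 -1.04536424e+01  9.96440843e+01]
R2 [517.16860576  -9.53340651 190.        ] tool [-8.18946015e-02  9.69058347e+00  9.96609132e+01]
[ 0.93646508 -2.29151197 85.64841369]
[566.44951462 -47.59380168   9.        ]
[471.25691679 -39.48161628   9.        ]
[574.15744015  38.66618552   9.        ]
```

Request:
carry_out(
  moves=[
    {"linear":[0,0,2],"twist":[0,0,0],"fingers":0.8},
    {"linear":[0,0,4],"twist":[0,0,0],"fingers":0.8},
    {"linear":[0,0,5.5],"twist":[0,0,0],"fingers":0.8},
    {"linear":[0,0,6.5],"twist":[0,0,0],"fingers":0.8},
    {"linear":[0,0,7],"twist":[0,0,0],"fingers":0.8},
    {"linear":[0,0,7],"twist":[0,0,0],"fingers":0.7},
    {"linear":[0,0,7],"twist":[0,0,0],"fingers":0.7},
    {"linear":[0,0,7],"twist":[0,0,0],"fingers":0.7},
    {"linear":[0,0,7],"twist":[0,0,0],"fingers":0.7},
    {"linear":[0,0,7],"twist":[0,0,0],"fingers":0.7},
  ],
)

```text
time: 3.2
ee_pos: [522.5, -0.7, 220.4]
tcp_rot: [[0.914, -0.406, 0.001], [-0.406, -0.914, -0.0], [0.001, -0.0, -1.0]]
ft_force: [-0.8, 1.3, -0.4]
gripper_width: 59.6
```

```bash
python3 - <<'E'
from h import *
s=get_state(); R=s['tcp_rot']; w=eyes.read_camera('wrist'); cv2.imwrite('pics/w2.png',w); print(s['ee_pos'],s['ft_force'],s['moment'], np.arctan2(R[1,0],R[0,0]))
print('expect head centre px z204',proj('wrist',(522.9,-1.1,190),s))
print(R.T@(np.array([522.9,-0.9,156])-s['ee_pos']))
hsv=cv2.cvtColor(w,cv2.COLOR_BGR2HSV); m=cv2.inRange(hsv,(3,90,40),(16,255,255)); 
n,l,st,c=cv2.connectedComponentsWithStats(m); 
for i in range(1,n):
  if st[i,4]>300:
    print(st[i],c[i],cv2.minAreaRect(np.argwhere(l==i)[:,::-1].astype(np.float32)))
cv2.imwrite('pics/w2c.png',cv2.resize(w[120:330,140:380],(686,600),interpolation=cv2.INTER_CUBIC))
E
```

```text
[522.52852538  -0.68314325 220.44857047] [-0.81214949  1.26749409 -0.38870454] [0.00544117 0.03801027 0.05913356] -0.4180697627737867
expect head centre px z204 (np.float64(254.67627544575024), np.float64(222.53769978848888))
[3.92164499e-01 6.22594831e-02 6.44487827e+01]
[   0    0   54   51 1023] [16.56304985 15.84261975] ((14.334951400756836, 12.753616333007812), (36.82649612426758, 71.50352478027344), 47.436649322509766)
[ 236  174   36   94 2945] [253.42682513 220.77792869] ((253.5, 220.5), (93.0, 35.0), 90.0)
```

View pics/w2c.png

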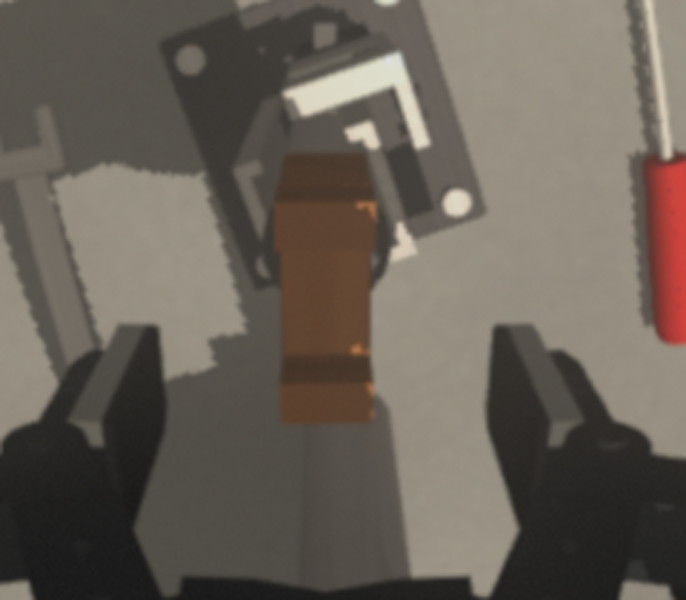

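Request:
carry_out(
  moves=[
    {"linear":[0,0,1.5],"twist":[0,0,0],"fingers":0.7},
    {"linear":[0,0,3],"twist":[0,0,0],"fingers":0.7},
    {"linear":[0,0,4.5],"twist":[0,0,0],"fingers":0.7},
    {"linear":[0,0,5.5],"twist":[0,0,0],"fingers":0.7},
    {"linear":[0,0,6.2],"twist":[0,0,0],"fingers":0.6},
    {"linear":[0.04,0,6.4],"twist":[0,0,0],"fingers":0.5},
    {"linear":[0.04,0,6.4],"twist":[0,0,0],"fingers":0.4},
    {"linear":[0.04,0,6.4],"twist":[0,0,0],"fingers":0.4},
    {"linear":[0.04,0,6.4],"twist":[0,0,0],"fingers":0.35},
    {"linear":[0.04,0,6.4],"twist":[0,0,0],"fingers":0.35},
  ],
  force=40,
)

```text
time: 4.25
ee_pos: [523.1, -0.9, 156.6]
tcp_rot: [[0.914, -0.406, 0.001], [-0.406, -0.914, -0.0], [0.001, -0.0, -1.0]]
ft_force: [-0.5, -0.0, 0.1]
gripper_width: 29.9
```

```bash
python3 - <<'E'
from h import *
z=np.load('w1.npz'); s1={'tcp_rot':z['r'],'ee_pos':z['p']}
s2={'tcp_rot':np.array([[.9139,-.406,.001],[-.406,-.9139,0],[.001,0,-1]]),'ee_pos':np.array([522.53,-.68,220.45])}
L=[ray('wrist',274.6,130.6,s1),ray('wrist',281,139.3,s2),ray('top',261.4,211.6)]
for idx in ((0,1),(0,2),(1,2),(0,1,2)):
    A=sum(np.eye(3)-np.outer(L[i][1],L[i][1]) for i in idx); b=sum((np.eye(3)-np.outer(L[i][1],L[i][1]))@L[i][0] for i in idx)
    print(idx,np.linalg.solve(A,b))
s=get_state(); print(s['ee_pos'],s['ft_force'],s['moment'],s['gripper_width'])
E
```

```text
(0, 1) [554.16626871 -39.1142544  116.44464868]
(0, 2) [557.13397659 -37.91499739 144.6096677 ]
(1, 2) [557.54090938 -37.85439756 141.08001025]
(0, 1, 2) [557.34611474 -38.00748054 142.36514929]
[523.09400142  -0.89856349 156.61674325] [-0.4606605  -0.02513756  0.07502053] [ 0.00143009 -0.00325491 -0.02389717] 29.90652858748331
```

Request:
carry_out(
  moves=[
    {"linear":[0,0,0],"fingers":0.3},
    {"linear":[0,0,0],"fingers":0.25},
    {"linear":[0,0,0],"fingers":0.2},
    {"linear":[0,0,0],"fingers":0.15},
    {"linear":[0,0,0],"fingers":0.1},
    {"linear":[0,0,0],"fingers":0.1},
    {"linear":[0,0,0],"fingers":0.1},
    {"linear":[0,0,0],"fingers":0.1},
    {"linear":[0,0,0],"fingers":0.1},
    {"linear":[0,0,0],"fingers":0.1},
  ],
  force=40,
)

```text
$.moves[0]: bad value
```

Request:
carry_out(
  moves=[
    {"linear":[0,0,0],"twist":[0,0,0],"fingers":0.3},
    {"linear":[0,0,0],"twist":[0,0,0],"fingers":0.25},
    {"linear":[0,0,0],"twist":[0,0,0],"fingers":0.2},
    {"linear":[0,0,0],"twist":[0,0,0],"fingers":0.15},
    {"linear":[0,0,0],"twist":[0,0,0],"fingers":0.1},
    {"linear":[0,0,0],"twist":[0,0,0],"fingers":0.1},
    {"linear":[0,0,0],"twist":[0,0,0],"fingers":0.1},
    {"linear":[0,0,0],"twist":[0,0,0],"fingers":0.1},
    {"linear":[0,0,0],"twist":[0,0,0],"fingers":0.1},
    {"linear":[0,0,0],"twist":[0,0,0],"fingers":0.1},
  ],
  force=40,
)

```text
time: 5.25
ee_pos: [523.4, -1.0, 156.9]
tcp_rot: [[0.914, -0.406, 0.002], [-0.406, -0.914, -0.0], [0.002, -0.001, -1.0]]
ft_force: [-0.1, -0.7, 6.0]
gripper_width: 26.5
```

```bash
python3 - <<'E'
from h import *
s=get_state(); w=eyes.read_camera('wrist'); print(s['ee_pos'],s['ft_force'],s['moment'],s['gripper_width'],s['tau'])
a=eyes.read_camera('scene')
cv2.imwrite('pics/w3.png',np.hstack([cv2.resize(w[100:300,160:360],(400,400),interpolation=cv2.INTER_CUBIC),cv2.resize(a[110:240,220:350],(400,400),interpolation=cv2.INTER_CUBIC)]))
E
```

```text
[523.3944816   -0.9501642  156.94346631] [-0.07349327 -0.72763658  6.00706213] [0.03029915 0.03667423 0.03594191] 26.496121769789756 [-1.06464828e-03 -4.35609305e+01 -2.18283159e+01  2.35370232e-02
 -1.61832660e-01 -8.29408691e-05]
```

View pics/w3.png

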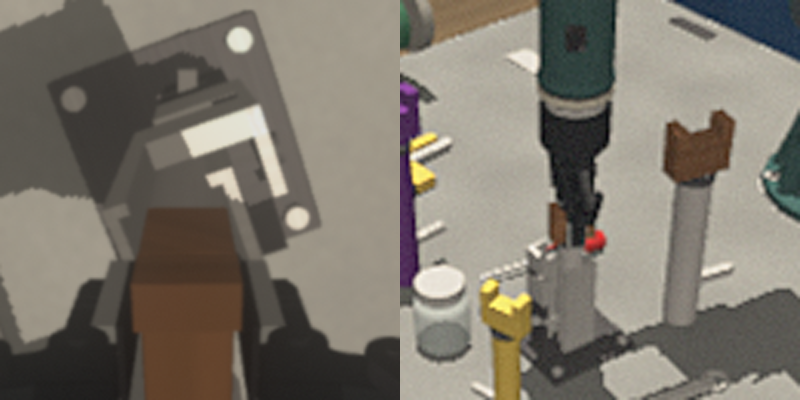

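Between the fingers (crop 130–245) the head is not yet touched. The tips are below the head block and caught on the 30 mm tube (26.5 mm opening, 6 N upward). I'll open a little, raise about 8 mm and close again.

Request:
carry_out(
  moves=[
    {"linear":[0,0,0],"twist":[0,0,0],"fingers":0.4},
    {"linear":[0,0,0],"twist":[0,0,0],"fingers":0.4},
    {"linear":[0,0,-0.4],"twist":[0,0,0],"fingers":0.4},
    {"linear":[0,0,-0.8],"twist":[0,0,0],"fingers":0.4},
    {"linear":[0,0,-0.8],"twist":[0,0,0],"fingers":0.3},
    {"linear":[0,0,-0.8],"twist":[0,0,0],"fingers":0.2},
    {"linear":[0,0,-0.8],"twist":[0,0,0],"fingers":0.1},
    {"linear":[0,0,-0.8],"twist":[0,0,0],"fingers":0.1},
    {"linear":[0,0,-0.8],"twist":[0,0,0],"fingers":0.1},
    {"linear":[0,0,-0.8],"twist":[0,0,0],"fingers":0.1},
  ],
  force=40,
)

```text
time: 6.35
ee_pos: [523.4, -0.9, 164.7]
tcp_rot: [[0.914, -0.406, 0.001], [-0.406, -0.914, -0.0], [0.001, -0.001, -1.0]]
ft_force: [0.4, -0.4, 5.8]
gripper_width: 19.1
```

```bash
python3 - <<'E'
from h import *
s=get_state(); print(s['time'],s['ee_pos'],s['ft_force'],s['moment'],s['gripper_width'])
E
```

```text
6.35 [523.35194351  -0.93616579 164.69473832] [ 0.37403255 -0.38068974  5.75250035] [-0.01552468 -0.00960449  0.01108285] 19.098152353658374
```

Request:
carry_out(
  moves=[
    {"linear":[0,0,-0.08],"twist":[0,0,0],"fingers":0.1},
    {"linear":[0,0,-0.08],"twist":[0,0,-0.03],"fingers":0.1},
    {"linear":[0,0,-0.08],"twist":[0,0,-0.07],"fingers":0.1},
    {"linear":[0,0,-0.08],"twist":[0,0,-0.11],"fingers":0.1},
    {"linear":[0,0,-0.08],"twist":[0,0,-0.15],"fingers":0.1},
    {"linear":[0,0,-0.08],"twist":[0,0,-0.19],"fingers":0.1},
    {"linear":[0,0,-0.08],"twist":[0,0,-0.22],"fingers":0.1},
    {"linear":[0,0,-0.08],"twist":[0,0,-0.25],"fingers":0.1},
    {"linear":[0,0,-0.08],"twist":[0,0,-0.25],"fingers":0.1},
    {"linear":[0,0,-0.08],"twist":[0,0,-0.25],"fingers":0.1},
  ],
  force=45,
)

```text
time: 7.35
ee_pos: [522.6, -0.8, 164.7]
tcp_rot: [[0.986, -0.167, -0.0], [-0.167, -0.986, 0.0], [-0.0, -0.0, -1.0]]
ft_force: [0.9, -0.2, -1.2]
gripper_width: 19.0
```

```bash
python3 - <<'E'
from h import *
s=get_state(); R=s['tcp_rot'];print(s['time'],s['ee_pos'],s['ft_force'],s['moment'],s['gripper_width'],np.arctan2(R[1,0],R[0,0]))
E
```

```text
7.35 [522.59346277  -0.82757013 164.69308584] [ 0.88751472 -0.2379641  -1.22742007] [ 0.04086318 -0.1698591   0.00287287] 18.99716853292921 -0.16828252223245202
```

Request:
carry_out(
  moves=[
    {"linear":[0,0,0],"twist":[0,0,-0.04],"fingers":0.1},
    {"linear":[0,0,0],"twist":[0,0,-0.08],"fingers":0.1},
    {"linear":[0,0,0],"twist":[0,0,-0.12],"fingers":0.1},
    {"linear":[0,0,0],"twist":[0,0,-0.16],"fingers":0.1},
    {"linear":[0,0,0],"twist":[0,0,-0.2],"fingers":0.1},
    {"linear":[0,0,0],"twist":[0,0,-0.24],"fingers":0.1},
    {"linear":[0,0,0],"twist":[0,0,-0.28],"fingers":0.1},
    {"linear":[0,0,0],"twist":[0,0,-0.32],"fingers":0.1},
    {"linear":[0,0,0],"twist":[0,0,-0.32],"fingers":0.1},
    {"linear":[0,0,0],"twist":[0,0,-0.32],"fingers":0.1},
  ],
)

```text
time: 8.35
ee_pos: [522.5, -0.8, 164.7]
tcp_rot: [[0.989, 0.15, -0.0], [0.15, -0.989, 0.0], [-0.0, -0.0, -1.0]]
ft_force: [0.2, -0.2, -1.1]
gripper_width: 19.4
```

```bash
python3 - <<'E'
from h import *
s=get_state(); R=s['tcp_rot'];print(s['time'],s['ee_pos'],s['ft_force'],s['moment'],s['gripper_width'],np.arctan2(R[1,0],R[0,0]))
w=eyes.read_camera('wrist');cv2.imwrite('pics/w4.png',cv2.resize(w[60:260,130:370],(720,600),interpolation=cv2.INTER_CUBIC))
E
```

```text
8.35 [522.48040465  -0.82569244 164.69232596] [ 0.16461668 -0.2471409  -1.09137817] [-0.02787541 -0.11319131  0.01108229] 19.363946102938026 0.15068613765787006
```

View pics/w4.png

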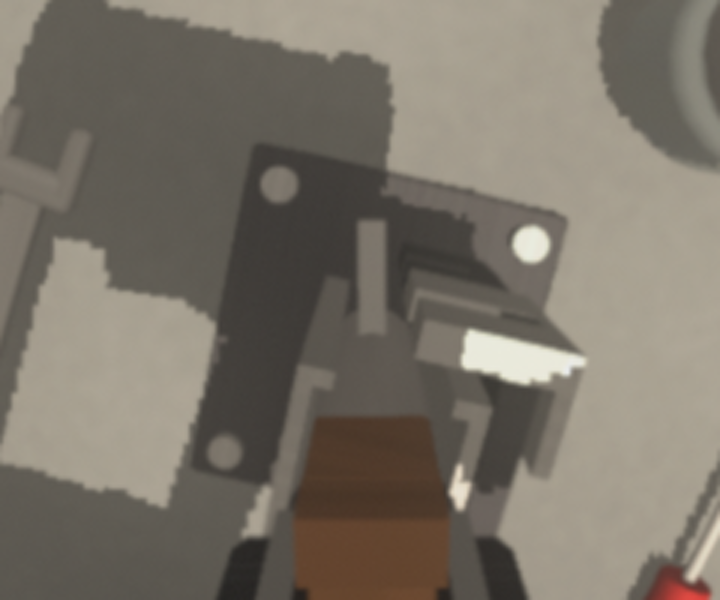

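The peg (crop col 372, rows 220–330) stands clear of the plate edge (col ~410). Raising.

Request:
carry_out(
  moves=[
    {"linear":[0,0,-0.4],"twist":[0,0,0],"fingers":0.1},
    {"linear":[0,0,-1.0],"twist":[0,0,0],"fingers":0.1},
    {"linear":[0,0,-1.7],"twist":[0,0,0],"fingers":0.1},
    {"linear":[0,0,-2.4],"twist":[0,0,0],"fingers":0.1},
    {"linear":[0,0,-3.1],"twist":[0,0,0],"fingers":0.1},
    {"linear":[0,0,-3.8],"twist":[0,0,0],"fingers":0.1},
    {"linear":[0,0,-4.5],"twist":[0,0,0],"fingers":0.1},
    {"linear":[0,0,-5.1],"twist":[0,0,0],"fingers":0.1},
    {"linear":[0,0,-5.5],"twist":[0,0,0],"fingers":0.1},
    {"linear":[0,0,-5.5],"twist":[0,0,0],"fingers":0.1},
  ],
)

```text
time: 9.4
ee_pos: [523.1, -0.9, 220.6]
tcp_rot: [[0.989, 0.151, 0.001], [0.151, -0.989, -0.0], [0.001, 0.0, -1.0]]
ft_force: [0.3, 0.9, -2.4]
gripper_width: 19.3
```

```bash
python3 - <<'E'
from h import *
s=get_state(); R=s['tcp_rot'];print(s['time'],s['ee_pos'],s['ft_force'],s['moment'],s['gripper_width'],np.arctan2(R[1,0],R[0,0]))
w=eyes.read_camera('wrist');a=eyes.read_camera('scene')
cv2.imwrite('pics/w5.png',np.hstack([cv2.resize(w[100:300,160:360],(400,400),interpolation=cv2.INTER_CUBIC),cv2.resize(a[130:240,225:335],(400,400),interpolation=cv2.INTER_CUBIC)]))
E
```

```text
9.4 [523.06815345  -0.903088   220.56383144] [ 0.2632322   0.8506944  -2.37983667] [-0.0250304   0.04279274 -0.0037645 ] 19.289000234826077 0.15177003669139105
```

View pics/w5.png

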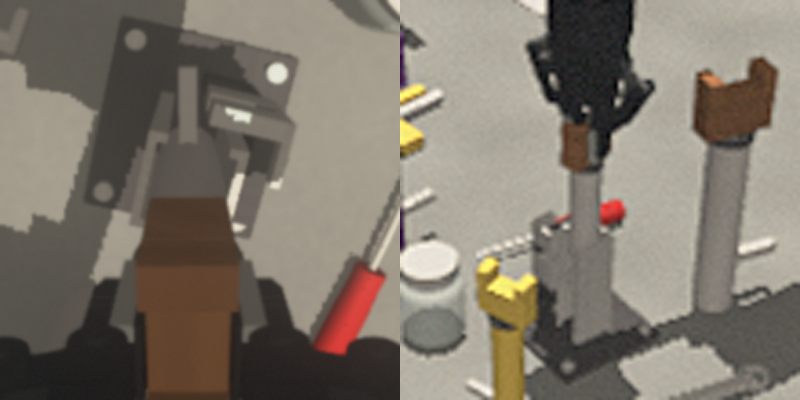

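Request:
carry_out(
  moves=[
    {"linear":[0,0,0],"twist":[0,0,0.03],"fingers":0.1},
    {"linear":[0,0,0],"twist":[0,0,0.06],"fingers":0.1},
    {"linear":[0,0,0],"twist":[0,0,0.08],"fingers":0.1},
    {"linear":[0,0,0],"twist":[0,0,0.1],"fingers":0.1},
    {"linear":[0,0,0],"twist":[0,0,0.12],"fingers":0.1},
    {"linear":[0,0,0],"twist":[0,0,0.13],"fingers":0.1},
    {"linear":[0,0,0],"twist":[0,0,0.14],"fingers":0.1},
    {"linear":[0,0,0],"twist":[0,0,0.15],"fingers":0.1},
    {"linear":[0,0,0],"twist":[0,0,0.16],"fingers":0.1},
    {"linear":[0,0,0],"twist":[0,0,0.16],"fingers":0.1},
  ],
)

```text
time: 10.5
ee_pos: [522.7, -0.6, 219.9]
tcp_rot: [[1.0, -0.009, 0.0], [-0.009, -1.0, 0.001], [0.0, -0.001, -1.0]]
ft_force: [0.3, 1.7, -2.2]
gripper_width: 19.1
```

```bash
cat > st.py <<'E'
from h import *
s=get_state(); R=s['tcp_rot'];print(s['time'],s['ee_pos'].round(1),s['ft_force'].round(2),s['moment'].round(3),round(s['gripper_width'],1),np.arctan2(R[1,0],R[0,0]).round(4))
E
python3 st.py
```

```text
10.5 [522.7  -0.6 219.9] [ 0.3   1.68 -2.16] [ 0.345 -0.059  0.04 ] 19.1 -0.0086
```

Request:
carry_out(
  moves=[
    {"linear":[0,0,0],"twist":[0,0,0.01],"fingers":0.1},
    {"linear":[0,0,0],"twist":[0,0,0.02],"fingers":0.1},
    {"linear":[0,0,0],"twist":[0,0,0.03],"fingers":0.1},
    {"linear":[0,0,-0.08],"twist":[0,0,0.03],"fingers":0.1},
    {"linear":[0,0,-0.16],"twist":[0,0,0.03],"fingers":0.1},
    {"linear":[0,0,-0.24],"twist":[0,0,0.03],"fingers":0.1},
    {"linear":[0,0,-0.32],"twist":[0,0,0.03],"fingers":0.1},
    {"linear":[0,0,-0.4],"twist":[0,0,0.03],"fingers":0.1},
    {"linear":[0,0,-0.4],"twist":[0,0,0.03],"fingers":0.1},
    {"linear":[0,0,-0.4],"twist":[0,0,0.03],"fingers":0.1},
  ],
)

```text
time: 11.5
ee_pos: [522.4, -0.7, 223.9]
tcp_rot: [[0.999, -0.038, -0.0], [-0.038, -0.999, 0.0], [-0.0, -0.0, -1.0]]
ft_force: [-0.2, 5.2, -4.0]
gripper_width: 19.0
```

```bash
python3 st.py
```

```text
11.5 [522.4  -0.7 223.9] [-0.17  5.15 -4.  ] [1.457 0.097 0.2  ] 19.0 -0.0382
```

Light contact at 5 N on the straight edge. Sliding up.

Request:
carry_out(
  moves=[
    {"linear":[0,0,-0.05],"twist":[0,0,0],"fingers":0.1},
    {"linear":[0,0,-0.1],"twist":[0,0,0],"fingers":0.1},
    {"linear":[0,0,-0.15],"twist":[0,0,0],"fingers":0.1},
    {"linear":[0,0,-0.2],"twist":[0,0,0],"fingers":0.1},
    {"linear":[0,0,-0.25],"twist":[0,0,0],"fingers":0.1},
    {"linear":[0,0,-0.3],"twist":[0,0,0],"fingers":0.1},
    {"linear":[0,0,-0.3],"twist":[0,0,0],"fingers":0.1},
    {"linear":[0,0,-0.3],"twist":[0,0,0],"fingers":0.1},
    {"linear":[0,0,-0.3],"twist":[0,0,0],"fingers":0.1},
    {"linear":[0,0,-0.3],"twist":[0,0,0],"fingers":0.1},
  ],
)

```text
time: 12.5
ee_pos: [522.7, -0.9, 227.0]
tcp_rot: [[0.999, -0.038, 0.0], [-0.038, -0.999, 0.0], [0.0, -0.0, -1.0]]
ft_force: [-0.2, 5.3, -2.8]
gripper_width: 19.2
```

Request:
carry_out(
  moves=[
    {"linear":[0,0,-0.04],"twist":[0,0,0],"fingers":0.1},
    {"linear":[0,0,-0.08],"twist":[0,0,0],"fingers":0.1},
    {"linear":[0,0,-0.12],"twist":[0,0,0],"fingers":0.1},
    {"linear":[0,0,-0.16],"twist":[0,0,0],"fingers":0.1},
    {"linear":[0,0,-0.2],"twist":[0,0,0],"fingers":0.1},
    {"linear":[0,0,-0.2],"twist":[0,0,0],"fingers":0.1},
    {"linear":[0,0,-0.2],"twist":[0,0,0],"fingers":0.1},
    {"linear":[0,0,-0.2],"twist":[0,0,0],"fingers":0.1},
    {"linear":[0,0,-0.2],"twist":[0,0,0],"fingers":0.1},
    {"linear":[0,0,-0.2],"twist":[0,0,0],"fingers":0.1},
  ],
)

```text
time: 13.5
ee_pos: [522.7, -0.9, 228.9]
tcp_rot: [[0.999, -0.038, -0.0], [-0.038, -0.999, -0.0], [-0.0, 0.0, -1.0]]
ft_force: [-0.1, 0.3, -0.9]
gripper_width: 19.1
```

Fy dropped from 5.3 to 0.3 N, so the peg has reached the notch. I'll rise 0.8 mm to centre it and twist in.

Request:
carry_out(
  moves=[
    {"linear":[0,0,-0.04],"twist":[0,0,0],"fingers":0.1},
    {"linear":[0,0,-0.08],"twist":[0,0,0],"fingers":0.1},
    {"linear":[0,0,-0.08],"twist":[0,0,0.02],"fingers":0.1},
    {"linear":[0,0,-0.08],"twist":[0,0,0.04],"fingers":0.1},
    {"linear":[0,0,-0.08],"twist":[0,0,0.06],"fingers":0.1},
    {"linear":[0,0,-0.08],"twist":[0,0,0.08],"fingers":0.1},
    {"linear":[0,0,-0.08],"twist":[0,0,0.08],"fingers":0.1},
    {"linear":[0,0,-0.08],"twist":[0,0,0.08],"fingers":0.1},
    {"linear":[0,0,-0.08],"twist":[0,0,0.08],"fingers":0.1},
    {"linear":[0,0,-0.08],"twist":[0,0,0.08],"fingers":0.1},
  ],
)

```text
time: 14.5
ee_pos: [522.7, -0.9, 229.7]
tcp_rot: [[0.993, -0.118, -0.0], [-0.118, -0.993, 0.0], [-0.0, -0.0, -1.0]]
ft_force: [0.9, 0.3, -2.5]
gripper_width: 19.3
```

```bash
python3 st.py
```

```text
14.5 [522.7  -0.9 229.7] [ 0.93  0.34 -2.47] [ 0.033  0.029 -0.031] 19.3 -0.1181
```

Request:
carry_out(
  moves=[
    {"linear":[0,0,0],"twist":[0,0,0.04],"fingers":0.1},
    {"linear":[0,0,0],"twist":[0,0,0.08],"fingers":0.1},
    {"linear":[0,0,0],"twist":[0,0,0.12],"fingers":0.1},
    {"linear":[0,0,0],"twist":[0,0,0.16],"fingers":0.1},
    {"linear":[0,0,0],"twist":[0,0,0.2],"fingers":0.1},
    {"linear":[0,0,0],"twist":[0,0,0.23],"fingers":0.1},
    {"linear":[0,0,0],"twist":[0,0,0.26],"fingers":0.1},
    {"linear":[0,0,0],"twist":[0,0,0.29],"fingers":0.1},
    {"linear":[0,0,0],"twist":[0,0,0.29],"fingers":0.1},
    {"linear":[0,0,0],"twist":[0,0,0.29],"fingers":0.1},
  ],
)

```text
time: 15.5
ee_pos: [522.7, -0.9, 229.7]
tcp_rot: [[0.918, -0.397, 0.0], [-0.397, -0.918, 0.0], [-0.0, -0.0, -1.0]]
ft_force: [0.6, -0.3, -2.8]
gripper_width: 18.9
```

```bash
python3 st.py
```

```text
15.5 [522.7  -0.9 229.7] [ 0.62 -0.29 -2.78] [ 0.068 -0.014 -0.006] 18.9 -0.4077
```

Request:
carry_out(
  moves=[
    {"linear":[0,0,0],"twist":[0,0,0.02],"fingers":0.1},
    {"linear":[0,0,0],"twist":[0,0,0.04],"fingers":0.1},
    {"linear":[0,0,0.04],"twist":[0,0,0.04],"fingers":0.1},
    {"linear":[0,0,0.08],"twist":[0,0,0.04],"fingers":0.1},
    {"linear":[0,0,0.11],"twist":[0,0,0.04],"fingers":0.1},
    {"linear":[0,0,0.14],"twist":[0,0,0.04],"fingers":0.1},
    {"linear":[0,0,0.14],"twist":[0,0,0.04],"fingers":0.1},
    {"linear":[0,0,0.14],"twist":[0,0,0.04],"fingers":0.1},
    {"linear":[0,0,0.14],"twist":[0,0,0.04],"fingers":0.1},
    {"linear":[0,0,0.14],"twist":[0,0,0.04],"fingers":0.1},
  ],
)

```text
time: 16.5
ee_pos: [522.7, -0.8, 228.5]
tcp_rot: [[0.901, -0.433, 0.0], [-0.433, -0.901, 0.0], [0.0, -0.0, -1.0]]
ft_force: [-1.4, -0.8, 0.8]
gripper_width: 19.1
```

```bash
python3 st.py
```

```text
16.5 [522.7  -0.8 228.5] [-1.43 -0.78  0.85] [0.037 0.258 0.003] 19.1 -0.4482
```

The weight is now on the notch floor (fz from -2.8 to +0.8 N). Letting go.

Request:
carry_out(
  moves=[
    {"linear":[0,0,0],"twist":[0,0,0],"fingers":0.25},
    {"linear":[0,0,0],"twist":[0,0,0],"fingers":0.3},
    {"linear":[0,0,0],"twist":[0,0,0],"fingers":0.4},
    {"linear":[0,0,0],"twist":[0,0,0],"fingers":0.5},
    {"linear":[0,0,0],"twist":[0,0,0],"fingers":0.6},
    {"linear":[0,0,0],"twist":[0,0,0],"fingers":0.6},
    {"linear":[0,0,-1],"twist":[0,0,0],"fingers":0.6},
    {"linear":[0,0,-3],"twist":[0,0,0],"fingers":0.6},
    {"linear":[0,0,-5.5],"twist":[0,0,0],"fingers":0.6},
    {"linear":[0,0,-7],"twist":[0,0,0],"fingers":0.6},
  ],
)

```text
time: 17.5
ee_pos: [523.5, -0.9, 300.9]
tcp_rot: [[0.901, -0.433, 0.003], [-0.433, -0.901, -0.0], [0.002, -0.001, -1.0]]
ft_force: [0.9, 0.2, 0.1]
gripper_width: 51.5
```

```bash
python3 - <<'E'
from h import *
s=get_state(); R=s['tcp_rot']; w=eyes.read_camera('wrist');a=eyes.read_camera('scene')
print(s['ee_pos'],s['ft_force'],s['gripper_width'])
cv2.imwrite('pics/w6.png',np.hstack([cv2.resize(w[100:300,160:360],(400,400),interpolation=cv2.INTER_CUBIC),cv2.resize(a[130:240,225:335],(400,400),interpolation=cv2.INTER_CUBIC)]))
E
```

```text
[523.48161778  -0.94813282 300.87550744] [0.89431693 0.18574416 0.14354476] 51.47319952242729
```

View pics/w6.png

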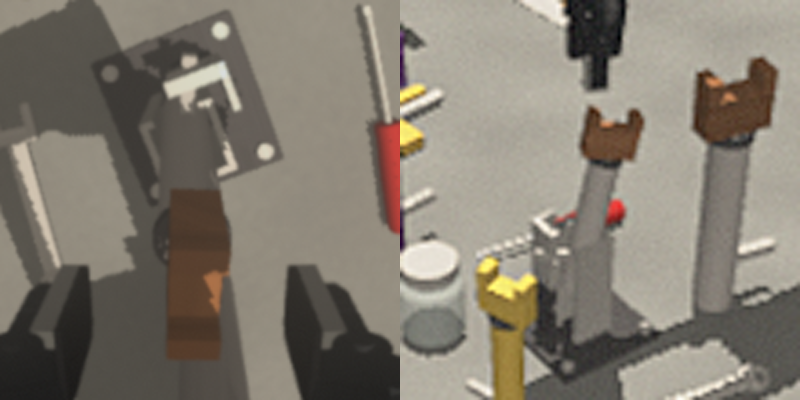

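The post stands free at its raised height, leaning slightly in its slack, with the fingers clear. I'll wait a second, check it is still, and hand in.

Request:
carry_out(
  moves=[
    {"linear":[0,0,0],"twist":[0,0,0],"fingers":0.6},
    {"linear":[0,0,0],"twist":[0,0,0],"fingers":0.6},
    {"linear":[0,0,0],"twist":[0,0,0],"fingers":0.6},
    {"linear":[0,0,0],"twist":[0,0,0],"fingers":0.6},
    {"linear":[0,0,0],"twist":[0,0,0],"fingers":0.6},
    {"linear":[0,0,0],"twist":[0,0,0],"fingers":0.6},
    {"linear":[0,0,0],"twist":[0,0,0],"fingers":0.6},
    {"linear":[0,0,0],"twist":[0,0,0],"fingers":0.6},
    {"linear":[0,0,0],"twist":[0,0,0],"fingers":0.6},
    {"linear":[0,0,0],"twist":[0,0,0],"fingers":0.6},
  ],
)

```text
time: 18.6
ee_pos: [522.7, -0.9, 298.3]
tcp_rot: [[0.901, -0.433, 0.0], [-0.433, -0.901, 0.0], [-0.0, -0.0, -1.0]]
ft_force: [0.7, -0.2, -0.3]
gripper_width: 51.5
```

```bash
python3 - <<'E'
from h import *
def m():
    w=eyes.read_camera('scene'); b=cv2.inRange(cv2.cvtColor(w[150:180,270:305],cv2.COLOR_BGR2HSV),(3,90,40),(16,255,255)); y,x=np.nonzero(b); return x.mean(),y.mean(),len(x)
p=[m() for _ in range(4)]; print(p)
a=cv2.imread('pics/w6.png')
if np.ptp([q[1] for q in p])<0.3 and p[0][2]>50: env.sign_off(); print('signed')
E
```

```text
[(np.float64(12.622093023255815), np.float64(17.343023255813954), 172), (np.float64(12.578034682080926), np.float64(17.341040462427745), 173), (np.float64(12.622093023255815), np.float64(17.343023255813954), 172), (np.float64(12.578034682080926), np.float64(17.36994219653179), 173)]
the job is handed in; nothing more can be done
signed
```

The post is locked in the upper notch, standing on its own, and the job is handed in at about 19 s of the 67 s.

- **Unlock and raise:** I gripped the small brown-headed post, twisted the peg clear of the lower notch and raised the post about 56 mm. I then slid the peg up the plate's edge with about 5 N of pressure.
- **Finding the notch:** The sideways force dropped from 5.3 to 0.3 N with the peg at about z = 109 mm. The camera had put the notch at about 112 mm, a 3 mm difference within the camera's error.
- **Locking:** I twisted the peg in to about -0.37 rad relative to the stand. I lowered the post until its weight rested on the notch floor, then let go and backed away 70 mm.
- **Last checks:** The post stayed up, leaning slightly within its slack. Four scene pictures showed no movement, the fingers were clear, and I saw no sign that anything else had moved. I did not look at the peg in the notch itself after letting go.
- **What went wrong:** The first grip was too low. The fingers caught on the tube with about 6 N, so I opened them, rose 8 mm and gripped again.

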